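# Clamp the glued card until the clutch knob clicks

### The job

Two identical small glue presses stand on the packing table; one has a freshly glued black card under its foot, the other is empty. Turn the knob of the press that holds the card clockwise (seen from above) until the foot is down and the knob's slip clutch gives one or two clicks, no more, then let go. Leave the knob of the empty press as it is.

Things in the scene. Friction and masses are not known exactly. Their poses are not given: they have to be found in the camera images.
- press_knob (a point): On the axis of the knob to turn (press with the card), 158 mm above the table. Black plastic bar 46 x 14 mm, top 7 mm above this point, on a 48 mm round flange 23 mm below it; white mark at one end. x along the bar away from the mark, y across it, z up. Nothing on the press is higher. Press: fixed, grey, 160 x 110 mm, column towards the robot; the presses stand left and right, either way round.
- press_screw (a joint): Screw of the press with the card, rad, growing clockwise from above; turns with the knob (0.04 N m), stays where left. 0: backed off, bar along the press arm, mark towards the column; 1.2: foot hard down, screw stops. Starts at 0.25 to 1.08. A brass collar under the knob shows it: its small tab starts under the white mark.
- press_clutch (a joint): Slip of the knob past that screw, rad: 0 at the start, grows as the knob is turned on clockwise once the screw has stopped, at a steady 0.14 N m. Each 0.35 rad of slip is one click: first at 0.35, second at 0.70, third (too many) at 1.05. No spring; cannot go below 0. Seen from above, the white mark moves on while the brass tab stands still.
- spare_screw (a joint): Screw of the identical empty press (no card under its foot), rad, growing clockwise; 0 (backed off, its bar along its press arm) at the start and to be left there.
Not all that is in view belongs to the job. What is shaped like the part that bears spare_screw but green or pink is not meant.

How it is judged:
By the outcome, as a careful person would: the job done as asked, in the order asked, and still so for the second after the job is handed in, with the robot touching nothing.
It also fails if it takes over 38 s, if anything falls off the work surface, if the arm or the gripper's body presses on something with over 40 N, if the wrist force passes 120 N, or if a joint passes its speed limit or range.

### The arm

A 6-joint arm with a two-finger parallel gripper is mounted at the origin on the work surface. World frame = base frame: x ahead of the robot, y to its left, z up, the work surface at z = 0. Lengths are in m, angles in rad, forces in N, time in s.
With the tool pointing down it reaches from about 0.35 to 0.85 m from the base axis. Payload 8.1 kg.
Tool frame: the origin (TCP) lies midway between the tips of the shut fingers; the grasp point (between the pads) lies 19 mm behind it; z points along the fingers, y is the direction in which the jaws open and shut (so a half turn about z gives the same grasp; the last joint's range is limited). The gripper opens to 93 mm and grips with 3 to 60 N. Pads are 15 mm wide; open, the fingers measure 128 mm over their backs; the gripper's body (75 mm by 188 mm) begins 65 mm behind the grasp point.
Start: joints at [-1.207, 0.13, 1.488, -0, 1.523, -0.085], TCP at [0.26, -0.541, 0.219] pointing down, gripper open.
Joint ranges: [-2.96, 2.96], [-0.89, 2.26], [0.02, 2.5], [-1.34, 4.48], [0, 2.73], [-2.66, 2.66]. Speed limits (rad/s): [2.39, 2.39, 2.79, 3.14, 3.14, 3.14].

### API

Orientations are given as a rotation vector (axis times angle).
In Python, from workcell import robot gives the robot as it stands.
- The arm moves only by the tool drive_tool, never from a script. Its argument "commands" is a list of rows, each a list of 7 numbers: the shift along the tool's x, y, z in cm, then the turn, a rotation vector about the tool's x, y, z in degrees, then the opening, from 0 (shut) to 1 (fully open). In form: [[tx, ty, tz, wx, wy, wz, claw], ...]. A call has 1 to 10 rows; each row shifts and turns the commanded pose from where the row before left it, along the tool's axes as they then stand; what a row does not reach is not made up. A row lasts 1/10 s, in which the tool goes at most 50 mm and 8.59 degrees, less where a joint would pass 70% of its speed; a pose out of reach is approached as far as the arm can. A call with a gripper value outside its range is refused whole. The fingers move at their own pace and stop on an object; the grip force is fixed at half the most. Time passes only in rows, so rows that do not move let the fingers close. It gives the time, the measured TCP pose, the force and the opening at its end, in the units of the state.
- robot.state(): the state, without advancing time (a new reading comes with each control period).
- robot.get_image(name): name is "side" or "top"; returns the picture (480x640x3 uint8, red, green, blue); there is no depth.
- robot.get_calibration(name): a dict with "K" (3x3 intrinsics, pixels), "R" (3x3) and "t" (3): a world point X has camera coordinates R X + t. Camera axes: x right, y down, z forward; pixel columns grow to the right and rows downward; lengths in m; the calibration is good to about 2 mm. A picture is of the moment at which its call begins. get_calibration takes no time and is no camera call.
- robot.hand_in(): hands the job in, once; it reports no verdict.
The state is a dict: "time_s": time; "q": joint angles; "dq": joint speeds; "joint_efforts": joint torques, N m; "tcp_pos": TCP position; "orientation": TCP orientation; "force": force on the tool from outside, world axes, zero at the start; "torque": the same for the moment, N m; "gripper_width": opening from 0.0 (shut) to 1.0 (fully open).
Only numpy, scipy, OpenCV 4.12 (cv2) and the standard library are available. Lean on these libraries where they do the work, as an engineer would, in place of code of your own. Each camera call takes 0.05 s, during which the arm holds its last target.

## Working session

There is one attempt and no reset: what is moved stays moved. The work goes in short steps, Python scripts to look and compute and a tool call to move; the robot and the scene stay as the last step left them, time stands still between calls to the robot, and variables do not carry over. Pictures are saved under pics/ and viewed, and the job is handed in when it is done.

Besides the shell and the picture viewer there is one more tool, called after "Emit:" by a JSON object that holds its "op" and its "data", one argument or row to a line. drive_tool: Moves the arm, as the interface text tells. Its arguments: {"type":"object","properties":{"commands":{"type":"array","items":{"type":"array","items":{"type":"number"}}}},"required":["commands"]}

```bash
mkdir -p pics; python3 - <<'E'
from workcell import robot
import cv2
for n in("top","side"):
    im=robot.get_image(n); cv2.imwrite(f"pics/{n}0.png",im[:,:,::-1])
    c=robot.get_calibration(n); print(n,c)
s=robot.state();print(s)
E
```

```text
top {'K': array([[547.42067408,   0.        , 322.29678291],
       [  0.        , 547.42067408, 237.0584842 ],
       [  0.        ,   0.        ,   1.        ]]), 'R': array([[-0.01771884, -0.99982733,  0.00559894],
       [-0.98610481,  0.01655   , -0.16529794],
       [ 0.16517674, -0.00845003, -0.98622778]]), 't': array([0.06690552, 0.49536774, 1.1404678 ])}
side {'K': array([[506.98866535,   0.        , 327.98148238],
       [  0.        , 506.98866535, 236.89228495],
       [  0.        ,   0.        ,   1.        ]]), 'R': array([[-0.71786077, -0.69588013,  0.02065812],
       [-0.38524072,  0.3723432 , -0.84436374],
       [ 0.57988404, -0.61409396, -0.53537194]]), 't': array([0.38617672, 0.26031629, 0.79959693])}
{'time_s': 0.1, 'q': array([-1.20742298e+00,  1.31080998e-01,  1.48916716e+00,  4.67858289e-06,
        1.52305593e+00, -8.54144798e-02]), 'dq': array([-2.53170892e-04, -1.71442204e-03, -1.19562830e-03,  6.49755681e-05,
        9.12524926e-04,  4.22527444e-04]), 'joint_efforts': array([ 1.76574329e-03, -5.61341536e+01, -4.93095446e+01,  7.71199912e-02,
        2.91450246e-02, -4.91167998e-05]), 'tcp_pos': array([ 0.26014788, -0.5400772 ,  0.21769692]), 'orientation': array([-3.06117724e+00, -6.98675449e-01,  3.64952133e-04]), 'force': array([ 0.79704485,  0.61400328, -0.13764258]), 'torque': array([ 0.02001413, -0.01055632,  0.06906101]), 'gripper_width': 1.0014593717141027}
```

View pics/top0.png

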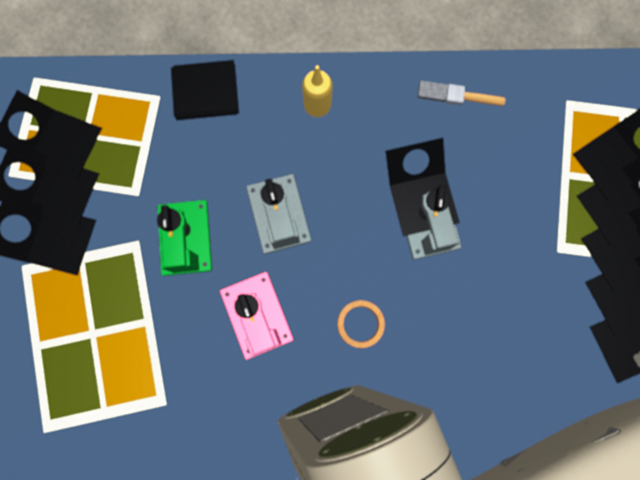

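View pics/side0.png

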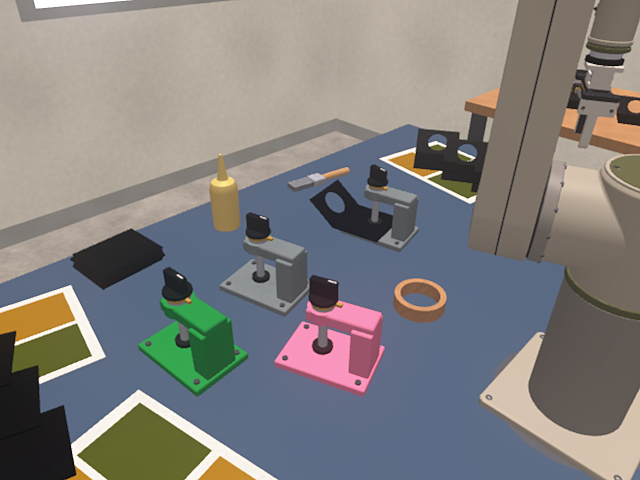

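Candidates: grey press with its knob at top (437,202), side (377,178), and grey press at top (272,193), side (258,228). The green (171,218) and pink (246,306) presses are decoys. The right-hand grey press has the black card under its foot, so it fits the description. I'll confirm this in an enlarged crop.

```bash
python3 - <<'E'
import cv2,numpy as np
t=cv2.imread("pics/top0.png");s=cv2.imread("pics/side0.png")
a=cv2.resize(t[130:270,380:480],(400,560),interpolation=cv2.INTER_CUBIC)
b=cv2.resize(s[150:250,300:440][:, :],(392,280),interpolation=cv2.INTER_CUBIC)
c=cv2.resize(s[205:315,210:320],(280,280),interpolation=cv2.INTER_CUBIC)
o=np.zeros((560,792,3),np.uint8);o[:,:400]=a;o[:280,400:]=b;o[280:,400:680]=c
cv2.imwrite("pics/crop0.png",o)
a=cv2.resize(t[175:235,410:470],(600,600),interpolation=cv2.INTER_NEAREST)
cv2.imwrite("pics/crop1.png",a)
E
```

```text
(no output)
```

View pics/crop0.png

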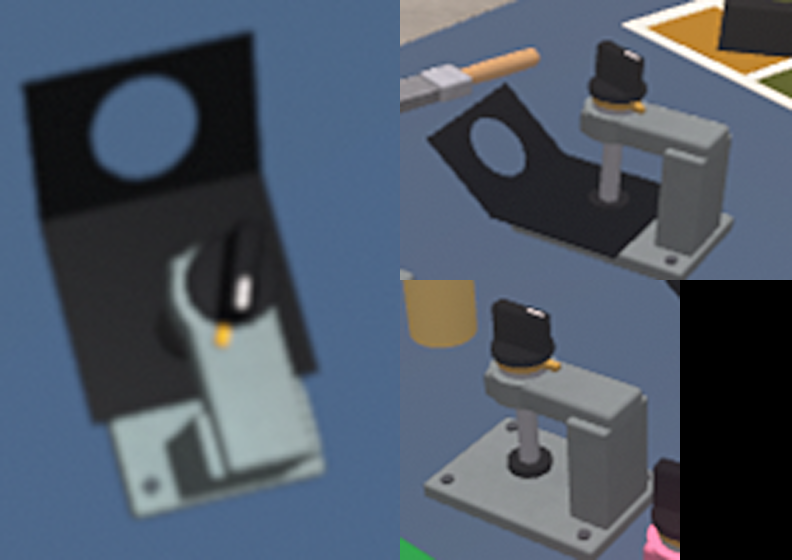

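View pics/crop1.png

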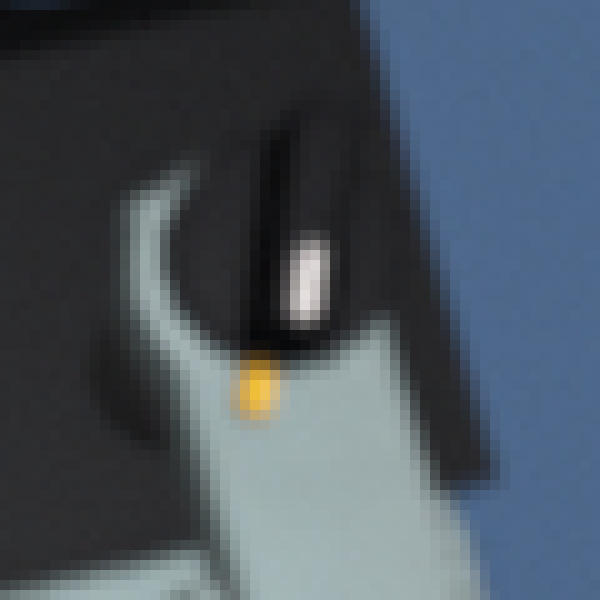

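The crop confirms it: the card lies under the foot of the right-hand press (foot at crop (610,195)), and the other press's base is bare. White mark at top (440.6,203), brass tab at (435.8,214). Next I'll contrast-stretch the knob to measure it.

```bash
python3 - <<'E'
import cv2,numpy as np
t=cv2.imread("pics/top0.png");s=cv2.imread("pics/side0.png")
f=lambda im,x,y,w:cv2.resize(np.clip(im[y:y+w,x:x+w].astype(float)*3.5-30,0,255).astype(np.uint8),(400,400),interpolation=cv2.INTER_CUBIC)
cv2.imwrite("pics/crop2.png",np.hstack([f(t,417,180,40),f(s,357,155,40)]))
E
```

```text
(no output)
```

View pics/crop2.png

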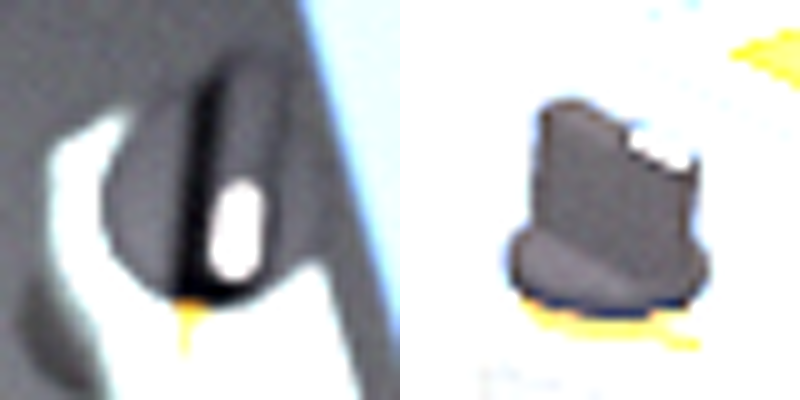

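```bash
cat > h.py <<'E'
import numpy as np
from workcell import robot
def ray(n,u,v,z):
    c=robot.get_calibration(n);d=c["R"].T@np.linalg.solve(c["K"],[u,v,1]);o=-c["R"].T@c["t"]
    return o+d*(z-o[2])/d[2]
def proj(n,X):
    c=robot.get_calibration(n);p=c["K"]@(c["R"]@np.array(X)+c["t"]);return p[:2]/p[2]
E
python3 - <<'E'
from h import *
np.set_printoptions(precision=4,suppress=True)
for n,u,v,z in [("top",442.3,185.2,.165),("top",440,208.9,.165),("top",440.6,203,.165),("side",374,165.2,.165),("side",385.8,171.2,.165),("side",383,169.7,.165),
 ("top",438,199.3,.137),("top",435.3,214,.125)]: print(n,u,v,ray(n,u,v,z))
# base of presses: arm edges direction top: 
for p in [(430.,222.),(437.5,249.)]: print("armL",ray("top",*p,.12))
E
```

```text
top 442.3 185.2 [ 0.5749 -0.1779  0.165 ]
top 440 208.9 [ 0.5274 -0.1708  0.165 ]
top 440.6 203 [ 0.5392 -0.1726  0.165 ]
side 374 165.2 [ 0.5666 -0.1743  0.165 ]
side 385.8 171.2 [ 0.5281 -0.1687  0.165 ]
side 383 169.7 [ 0.5373 -0.1703  0.165 ]
top 438 199.3 [ 0.5533 -0.1743  0.137 ]
top 435.3 214 [ 0.5258 -0.1699  0.125 ]
armL [ 0.5105 -0.1594  0.12  ]
armL [ 0.455  -0.1717  0.12  ]
```

```bash
python3 - <<'E'
from h import *
from scipy.spatial.transform import Rotation as R
np.set_printoptions(precision=4,suppress=True)
# arm direction from base: lower edge corners of base
a=ray("top",380+133/4,130+517/4,.008);b=ray("top",380+323/4,130+470/4,.008);print("base edge",b-a,np.degrees(np.arctan2(*(b-a)[[1,0]])))
s=robot.state();M=R.from_rotvec(s["orientation"]).as_matrix();print(M)
print("shift cm",M.T@(np.array([.551,-.174,.23])-s["tcp_pos"])*100)
E
```

```text
base edge [ 0.0244 -0.1065  0.    ] -77.09211408961532
[[ 0.901   0.4339 -0.0006]
 [ 0.4339 -0.901   0.0016]
 [ 0.0002 -0.0017 -1.    ]]
shift cm [ 42.0883 -20.3654  -1.1892]
```

Emit:
{"op": "drive_tool", "data": {
  "commands": [
    [3,-1.45,-0.1,0,0,0,1],
    [3,-1.45,-0.1,0,0,0,1],
    [3,-1.45,-0.1,0,0,0,1],
    [3,-1.45,-0.1,0,0,0,1],
    [3,-1.45,-0.1,0,0,0,1],
    [3,-1.45,-0.1,0,0,0,1],
    [3,-1.45,-0.1,0,0,0,1],
    [3,-1.45,-0.1,0,0,0,1],
    [3,-1.45,-0.1,0,0,0,1],
    [3,-1.45,-0.1,0,0,0,1]
  ]
}}

```text
time_s: 1.1
tcp_pos: [0.4682, -0.2784, 0.2283]
orientation: [-3.062, -0.699, 0.001]
force: [0.7, -0.7, -0.1]
gripper_width: 1.001
```

Emit:
{"op": "drive_tool", "data": {
  "commands": [
    [3,-1.45,0,0,0,0,1],
    [3,-1.45,0,0,0,0,1],
    [3,-1.45,0,0,0,0,1],
    [3,-1.45,0,0,0,0,1],
    [0,0,0,0,0,-8,1],
    [0,0,0,0,0,-8,1],
    [0,0,0,0,0,-8,1],
    [0,0,0,0,0,-8,1],
    [0,0,0,0,0,-8,1],
    [0,0,0,0,0,-8,1]
  ]
}}

```text
time_s: 2.1
tcp_pos: [0.5504, -0.1753, 0.228]
orientation: [-2.507, -1.891, 0.001]
force: [1.2, 0.2, 0.6]
gripper_width: 0.997
```

Emit:
{"op": "drive_tool", "data": {
  "commands": [
    [0,0,0,0,0,-8,1],
    [0,0,0,0,0,-8,1],
    [0,0,0,0,0,-8,1],
    [0,0,0,0,0,-8,1],
    [0,0,0,0,0,-8,1],
    [0,0,0,0,0,-8,1],
    [0,0,0,0,0,-8,1],
    [0,0,0,0,0,-8,1],
    [0,0,0,0,0,-8,1],
    [0,0,0,0,0,-8,1]
  ]
}}

```text
time_s: 3.1
tcp_pos: [0.5504, -0.1753, 0.228]
orientation: [-0.705, -3.06, -0.0]
force: [0.1, -0.1, 0.1]
gripper_width: 1.004
```

```bash
cat > st.py <<'E'
from h import *
import cv2,sys
from scipy.spatial.transform import Rotation as R
np.set_printoptions(precision=4,suppress=True)
s=robot.state();M=R.from_rotvec(s["orientation"]).as_matrix()
print(s["time_s"],s["tcp_pos"],"jaw",np.degrees(np.arctan2(M[1,1],M[0,1])),"z",M[:,2],"q",s["q"],s["force"],s["torque"],s["gripper_width"])
print("shift cm to axis",M.T@(np.array([.551,-.174,.143])-s["tcp_pos"])*100)
E
python3 st.py
```

```text
3.1 [ 0.5504 -0.1753  0.228 ] jaw 64.04484673524756 z [-0.001   0.0004 -1.    ] q [-0.3971  0.0674  1.5383  0.      1.537  -1.5149] [ 0.0977 -0.1222  0.0553] [ 0.0257 -0.1273 -0.0121] 1.0035076590297043
shift cm to axis [-0.0079  0.1462  8.5039]
```

Emit:
{"op": "drive_tool", "data": {
  "commands": [
    [0,0.14,0,0,0,-8,1],
    [0,0,0,0,0,-8,1],
    [0,0,1.5,0,0,-1.5,1],
    [0,0,2,0,0,0,1],
    [0,0,2,0,0,0,1],
    [0,0,1,0,0,0,1],
    [0,0,0,0,0,0,1]
  ]
}}

```text
time_s: 3.8
tcp_pos: [0.5496, -0.1735, 0.1607]
orientation: [-0.243, -3.128, -0.002]
force: [-0.7, -0.0, -0.0]
gripper_width: 1.004
```

```bash
cat > pic.py <<'E'
import cv2,sys,numpy as np
from workcell import robot
k=sys.argv[1]
t=robot.get_image("top")[:,:,::-1];s=robot.get_image("side")[:,:,::-1]
f=lambda im,x,y,w:cv2.resize(np.clip(im[y:y+w,x:x+w].astype(float)*1.8,0,255).astype(np.uint8),(400,400),interpolation=cv2.INTER_CUBIC)
cv2.imwrite("pics/c%s.png"%k,np.hstack([f(t,400,160,80),f(s,340,130,80)]));cv2.imwrite("pics/top%s.png"%k,t)
E
python3 pic.py 3; python3 st.py
```

```text
3.9 [ 0.5513 -0.1742  0.1636] jaw 81.15645984646171 z [-0.0003  0.0001 -1.    ] q [-0.3948  0.1035  1.6183 -0.      1.4202 -1.8112] [ 0.3181 -0.6806  0.6376] [ 0.0789 -0.1295 -0.0008] 0.999360879930555
shift cm to axis [0.0278 0.016  2.0646]
```

View pics/c3.png

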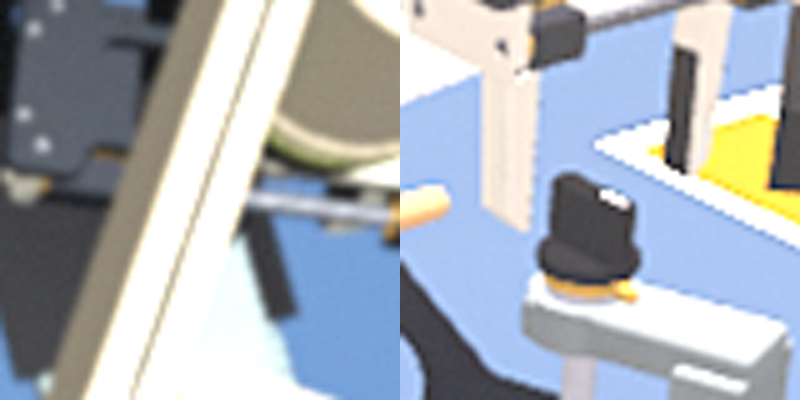

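The side view shows the fingers on either side of the knob bar (left finger at crop (515,150), right at (690,110)), centred well enough. I'll go down and close.

Emit:
{"op": "drive_tool", "data": {
  "commands": [
    [0,0,1,0,0,0,1],
    [0,0,0.9,0,0,0,1],
    [0,0,0,0,0,0,0.3],
    [0,0,0,0,0,0,0],
    [0,0,0,0,0,0,0],
    [0,0,0,0,0,0,0],
    [0,0,0,0,0,0,0],
    [0,0,0,0,0,0,0]
  ]
}}

```text
time_s: 4.7
tcp_pos: [0.5514, -0.1743, 0.1449]
orientation: [0.241, 3.132, -0.0]
force: [-0.1, 0.4, 0.3]
gripper_width: 0.535
```

```bash
python3 pic.py 4; python3 st.py
```

```text
4.8 [ 0.5513 -0.1742  0.1447] jaw 81.21517146374454 z [ 0.0001 -0.     -1.    ] q [-0.3947  0.1176  1.6384  0.      1.3854 -1.8122] [ 0.6054 -0.0839 -0.3252] [-0.0113 -0.1091  0.0119] 0.4491660088115737
shift cm to axis [0.0379 0.0161 0.1737]
```

View pics/c4.png

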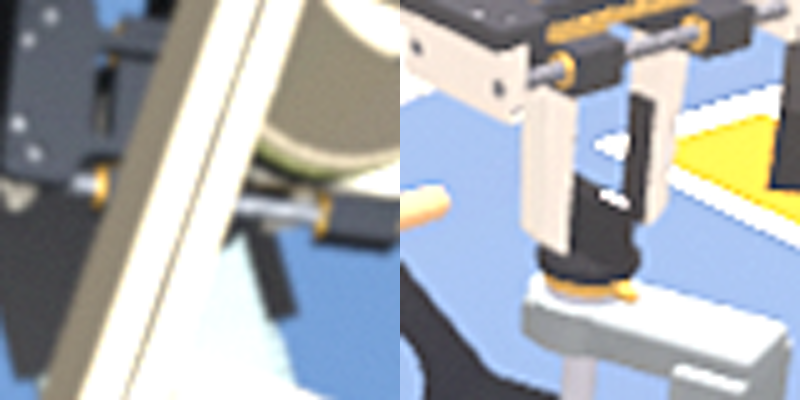

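Still closing, with the tips above the flange and the bar between the pads.

Emit:
{"op": "drive_tool", "data": {
  "commands": [
    [0,0,0,0,0,0,0],
    [0,0,0,0,0,0,0],
    [0,0,0,0,0,0,0],
    [0,0,0,0,0,0,0],
    [0,0,0,0,0,0,0]
  ]
}}

```text
time_s: 5.3
tcp_pos: [0.5513, -0.174, 0.1447]
orientation: [-0.24, -3.132, -0.0]
force: [-0.2, 1.6, -0.1]
gripper_width: 0.15
```

```bash
python3 st.py
```

```text
5.3 [ 0.5513 -0.174   0.1447] jaw 81.22255732519749 z [ 0.      0.0003 -1.    ] q [-0.3946  0.1176  1.6385  0.0003  1.3855 -1.8122] [-0.1613  1.5613 -0.1292] [ 0.2553 -0.1735  0.0682] 0.1501282768359995
shift cm to axis [ 0.0311 -0.0052  0.1654]
```

Emit:
{"op": "drive_tool", "data": {
  "commands": [
    [0,0,0,0,0,5,0],
    [0,0,0,0,0,7,0],
    [0,0,0,0,0,7,0],
    [0,0,0,0,0,7,0],
    [0,0,0,0,0,7,0],
    [0,0,0,0,0,3,0]
  ]
}}

```text
time_s: 5.9
tcp_pos: [0.5518, -0.1731, 0.1447]
orientation: [1.203, 2.902, 0.003]
force: [2.8, 4.2, -0.0]
gripper_width: 0.15
```

```bash
python3 pic.py 5; python3 st.py
```

```text
6.0 [ 0.5518 -0.1731  0.1446] jaw 45.126297142430744 z [ 0.0008  0.0016 -1.    ] q [-0.3938  0.1177  1.6385  0.0018  1.3853 -1.1818] [1.8278 3.6084 0.291 ] [ 0.9224 -0.5997  0.0243] 0.14876503575074748
shift cm to axis [-0.0076 -0.1162  0.1641]
```

View pics/c5.png

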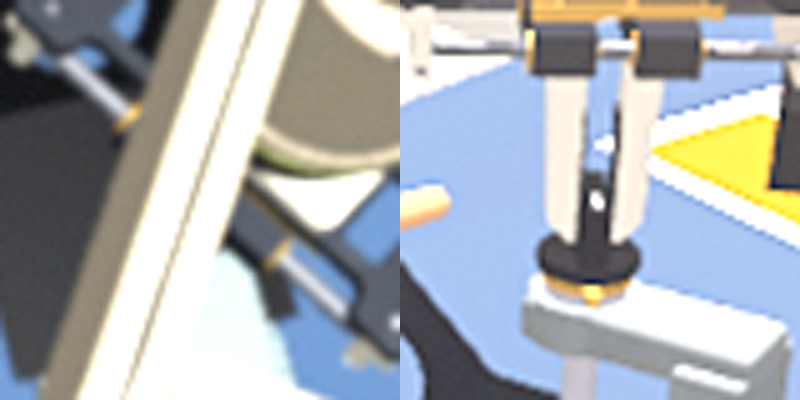

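Knob and tab have turned together: mark at (597,200), tab at (592,293). Continuing.

Emit:
{"op": "drive_tool", "data": {
  "commands": [
    [0,0,0,0,0,5,0],
    [0,0,0,0,0,7,0],
    [0,0,0,0,0,7,0],
    [0,0,0,0,0,7,0],
    [0,0,0,0,0,7,0],
    [0,0,0,0,0,7,0],
    [0,0,0,0,0,0,0]
  ]
}}

```text
time_s: 6.7
tcp_pos: [0.5527, -0.1727, 0.1447]
orientation: [2.122, 2.316, 0.005]
force: [7.1, 7.1, -1.5]
gripper_width: 0.148
```

```bash
python3 pic.py 6; python3 st.py
```

```text
6.8 [ 0.5527 -0.1727  0.1447] jaw 5.243503381318689 z [ 0.0028  0.002  -1.    ] q [-0.3933  0.118   1.6381  0.003   1.3837 -0.4854] [ 6.9368  5.461  -2.7998] [ 1.1766 -1.3372 -0.0574] 0.14914487409681149
shift cm to axis [-0.1126 -0.1826  0.1682]
```

View pics/c6.png

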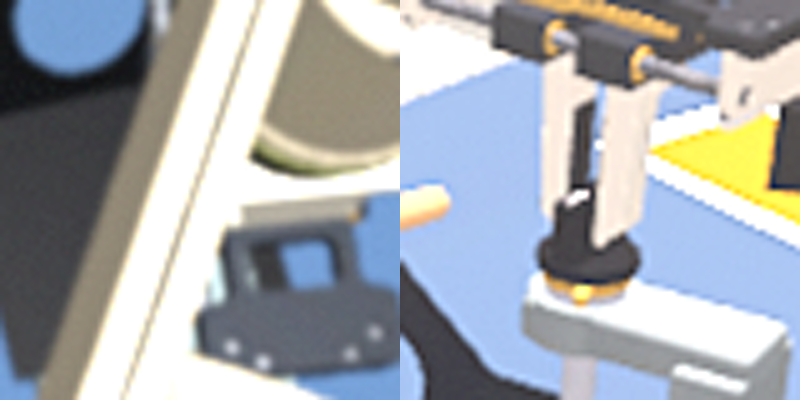

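```bash
cat > tab.py <<'E'
from h import *
import cv2,sys
for k in sys.argv[1:]:
    im=cv2.imread(f"pics/c{k}.png")[:,400:]
    h=cv2.cvtColor(im,cv2.COLOR_BGR2HSV)
    m=cv2.inRange(h,(12,130,180),(32,255,255));m[:270]=0;m[320:]=0;m[:,:120]=0;m[:,260:]=0
    # brightest/yellowest: tab
    n,l,st,ce=cv2.connectedComponentsWithStats(m)
    m2=cv2.inRange(h,(18,150,235),(32,255,255))&m
    y,x=np.nonzero(m2); c=(x.mean(),y.mean()) if len(x) else (0,0)
    p=ray("side",340+c[0]/5-.4,130+c[1]/5-.4,.127)
    d=p[:2]-[.551,-.174]
    print(k,c,len(x),d,np.degrees(np.arctan2(d[1],d[0]))%360,np.hypot(*d))
E
python3 tab.py 3 4 5 6
```

```text
3 (np.float64(206.9578947368421), np.float64(292.38947368421054)) 95 [-0.02211163  0.01659041] 143.11901161514385 0.027643548168925055
4 (np.float64(210.59259259259258), np.float64(292.5308641975309)) 81 [-0.02332796  0.0155133 ] 146.375750831209 0.02801528777520598
5 (np.float64(191.28846153846155), np.float64(295.40384615384613)) 52 [-0.01914306  0.02401056] 128.5645381120992 0.030707717364252315
6 (np.float64(185.93333333333334), np.float64(296.3666666666667)) 30 [-0.01808972  0.02648666] 124.33208408757889 0.032074621216768164
```

```bash
python3 - <<'E'
import cv2,numpy as np
o=[]
for k in (4,5,6):
    im=cv2.imread(f"pics/c{k}.png")[260:320,520:660]; o.append(cv2.resize(im,(466,200),interpolation=cv2.INTER_CUBIC))
cv2.imwrite("pics/tabs.png",np.vstack(o))
E
```

```text
(no output)
```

View pics/tabs.png

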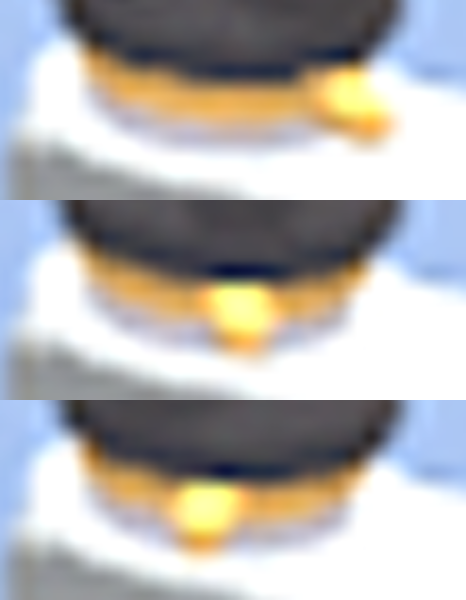

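The tab moved about 47° in all, from tab crop x=350 to 240 to 205, and the screw then stopped (0.38 → 1.2). The knob has turned 76°, so the slip is about 0.51 rad, which is past the first click. I'll go to the middle of the allowed window (about 0.66), then let go straight up.

Emit:
{"op": "drive_tool", "data": {
  "commands": [
    [0,0,0,0,0,5,0],
    [0,0,0,0,0,4,0],
    [0,0,0,0,0,0,0],
    [0,0,0,0,0,0,0.3],
    [0,0,0,0,0,0,0.5],
    [0,0,0,0,0,0,0.6],
    [0,0,0,0,0,0,0.6],
    [0,0,0,0,0,0,0.6]
  ]
}}

```text
time_s: 7.6
tcp_pos: [0.5512, -0.1744, 0.1446]
orientation: [-2.294, -2.147, 0.0]
force: [-0.2, -0.2, 0.5]
gripper_width: 0.528
```

```bash
python3 pic.py 7; python3 st.py
```

```text
7.7 [ 0.5513 -0.1743  0.1447] jaw -3.793896438277401 z [ 0.     -0.0001 -1.    ] q [-0.3949  0.1176  1.6385 -0.      1.3854 -0.3287] [-0.2559 -0.0347 -0.6257] [-0.0553 -0.0765  0.0452] 0.5837772727358277
shift cm to axis [ 0.0281 -0.028   0.1674]
```

View pics/c7.png

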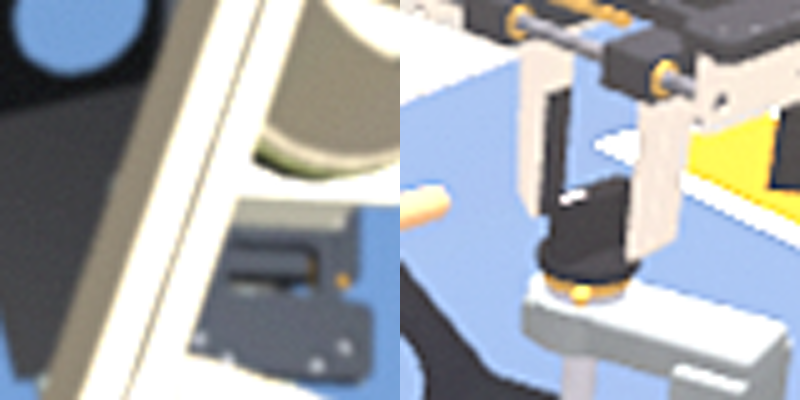

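The fingers are clear of the bar and the tab is unmoved at (580,293). Next I'll lift and back away toward -y so the top camera can see the knob.

Emit:
{"op": "drive_tool", "data": {
  "commands": [
    [0,0,-1,0,0,0,0.6],
    [0,0,-2,0,0,0,0.6],
    [0,0,-3,0,0,0,0.6],
    [0,0,-3,0,0,0,0.6],
    [-2,0,-1,0,0,0,0.6],
    [-3,0,0,0,0,0,0.6],
    [-3,0,0,0,0,0,0.6],
    [-3,0,0,0,0,0,0.6],
    [-3,0,0,0,0,0,0.6],
    [-3,0,0,0,0,0,0.6]
  ]
}}

```text
time_s: 8.7
tcp_pos: [0.54, -0.3451, 0.2456]
orientation: [2.293, 2.146, 0.0]
force: [0.0, 0.2, 0.0]
gripper_width: 0.602
```

```bash
python3 st.py
```

```text
8.7 [ 0.54   -0.3451  0.2456] jaw -3.785698386589743 z [ 0.0007 -0.0005 -1.    ] q [-0.6487  0.2305  1.3272  0.      1.5831 -0.5826] [0.0494 0.1984 0.0049] [-0.0095 -0.0511 -0.0454] 0.6023460382258313
shift cm to axis [17.1499 -0.038  10.2568]
```

Emit:
{"op": "drive_tool", "data": {
  "commands": [
    [-3,-2,0,0,0,0,0.6],
    [-3,-3,0,0,0,0,0.6],
    [-3,-3,0,0,0,0,0.6],
    [-3,-3,0,0,0,0,0.6],
    [-3,-3,0,0,0,0,0.6],
    [-2,-3,0,0,0,0,0.6],
    [0,0,0,0,0,0,0.6]
  ]
}}

```text
time_s: 9.4
tcp_pos: [0.3554, -0.5048, 0.2455]
orientation: [2.298, 2.141, -0.003]
force: [0.1, 0.7, -0.1]
gripper_width: 0.598
```

```bash
python3 pic.py 8; python3 - <<'E'
import cv2,numpy as np
t=cv2.imread("pics/top8.png")
f=lambda x,y,w:cv2.resize(np.clip(t[y:y+w,x:x+w].astype(float)*2-10,0,255).astype(np.uint8),(400,400),interpolation=cv2.INTER_CUBIC)
cv2.imwrite("pics/fin.png",np.hstack([f(417,180,40),f(252,172,40)]))
E
```

```text
(no output)
```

View pics/fin.png

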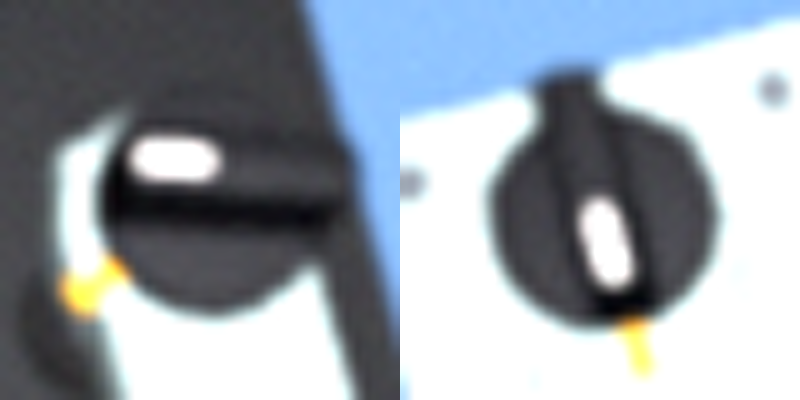

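View pics/top8.png

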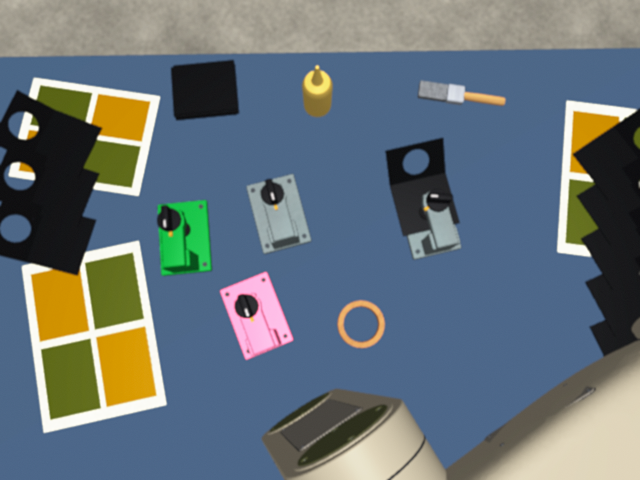

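```bash
python3 - <<'E'
from h import *
a=lambda p,c=(.5517,-.1743):np.degrees(np.arctan2(p[1]-c[1],p[0]-c[0]))%360
T=ray("top",417+88/10-.5,180+288/10-.5,.127);T0=ray("top",435.3,214,.127)
m=ray("top",417+175/10-.5,180+160/10-.5,.165)
e=ray("top",417+345/10-.5,180+170/10-.5,.165);e2=ray("top",417+115/10-.5,180+158/10-.5,.165)
print("tab",a(T),"tab0",a(T0),"mark",a(m),"bar",a(e2,e),"slip",np.radians(a(T)-a(m)),np.radians(a(T)-a(e2,e)))
E
```

```text
tab 120.3255769665203 tab0 169.67566327299423 mark 78.83826626997582 bar 85.99459082076054 slip 0.7240901694525633 0.5991887437000658
```

```bash
python3 - <<'E'
from workcell import robot
print(robot.hand_in())
E
```

```text
the job is handed in; nothing more can be done
None
```

I turned the knob of the right-hand grey press, the one with the black card under its foot, about 85° clockwise. I then opened the gripper, lifted it clear, backed away and handed the job in at about 9.5 s.

- **Screw down:** the brass tab turned about 47–49° and then stood still while the white mark moved on. That matches the screw going from about 0.38 rad to its stop at 1.2.
- **Clutch slip:** the final top view gives 0.60 rad measured along the bar and 0.72 rad measured from the white mark. These two disagree slightly and straddle the second click at 0.70. Either way the knob has made one or two clicks, well short of the third at 1.05.
- **Other presses:** the empty press's bar still lies along its arm with its tab under the mark, and the green and pink presses look unmoved in the last top view.
- **Forces:** the highest I read was about 10 N while turning and about zero after release. No check failed.

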